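# Load the spring-clamp fixture: latch the slide open, push the spacer in, trip the catch

### The arm

A 6-joint arm with a two-finger parallel gripper is mounted at the origin on the work surface; the furniture and walls round the work are solid. World frame = base frame: x ahead of the robot, y to its left, z up, the work surface at z = 0. Lengths are in mm, angles in rad, forces in N, time in s.
With the tool pointing down it reaches from about 275 to 1000 mm from the base axis. Payload 8.4 kg.
Tool frame: the origin (TCP) lies midway between the tips of the shut fingers; the grasp point (between the pads) lies 19 mm behind it; z points along the fingers, y is the direction in which the jaws open and shut (so a half turn about z gives the same grasp; the last joint's range is limited). The gripper opens to 85 mm and grips with 20 to 120 N. Pads are 22 mm wide; open, the fingers measure 114 mm over their backs; the gripper's body (76 mm by 85 mm) begins 54 mm behind the grasp point. The pads swing forward as they close: fully open they stand 13 mm farther back than shut.
Start: joints at [1.135, 0.353, 1.633, -0, 1.155, -0.002], TCP at [262.7, 567.112, 231.281] pointing down, gripper open.
Joint ranges: [-2.63, 2.63], [-0.92, 2.1], [0.06, 2.66], [-1.3, 4.44], [0, 2.69], [-3.02, 3.02]. Speed limits (rad/s): [2.22, 2.22, 2.79, 3.14, 3.14, 3.14].

### API

Orientations are given as [roll, pitch, yaw] about the fixed x, y, z axes, in that order (R = Rz(yaw) Ry(pitch) Rx(roll)).
In Python, from rig import r gives the robot as it stands.
- The arm moves only by the tool play_rows, never from a script. Its argument "moves" is a list of rows, each a list of 3 entries, a list of its own where there are three numbers: the turn, a rotation vector about the tool's x, y, z in degrees, then the shift along the tool's x, y, z in mm, then the opening, from 0 (shut) to 1 (fully open). A call has 1 to 20 rows; each row is the pose to reach, as a shift and turn from the pose measured when the call began, along the tool's axes at that moment; what a row does not reach only later rows make up. A row lasts 1/10 s, in which the tool goes at most 50 mm and 8.59 degrees, less where a joint would pass 70% of its speed; a pose out of reach is approached as far as the arm can. A call with a gripper value outside its range is refused whole. The fingers move at their own pace and stop on an object; "newtons" is the grip in N (left out, the last holds). Time passes only in rows, so rows that repeat a pose let the fingers close. It gives the time, the measured TCP pose, the force and the opening at its end, in the units of the state.
- r.sense(): the state, without advancing time (a new reading comes with each control period).
- r.grab_frame(name): name is "side" or "top" or "wrist"; returns a dict with "color" (420x560x3 uint8, red, green, blue), "K" (3x3 intrinsics, pixels), "rvec" (rotation vector, rad) and "tvec" (3), from world to camera coordinates, as OpenCV has them; the wrist camera has in their place "T_tool_cam" (4x4, takes a point from camera to tool coordinates, whose origin is the TCP and whose axes are the flange's). Camera axes: x right, y down, z forward; pixel columns grow to the right and rows downward; lengths in mm; the calibration is good to about 2 mm. A picture is of the moment at which its call begins: read the wrist's pose just before it. There is no depth.
- r.sign_off(): hands the job in, once; it reports no verdict.
Trained networks look in a picture, given as the dict that the camera call returned (one of the last four; its "shot" number tells which), for a name from the list of things; names that differ only in an ending like _2 or _b are one class to them, and where a whole thing is asked for, a point or a joint stands for the part that bears it (a point fixed in the world has none). Each returns a list of dicts, best first, with "conf" (0 to 1); they miss things now and then, are a little off and sometimes report something else, mostly with a low value. They report only what shows in the picture. A call takes as long as a camera call.
- r.silhouettes(picture, name): "mask" (420x560 bool, what is visible of it) and "location" ([column, row] in pixels, amid what is visible of it).
The state is a dict: "clock": time; "qpos": joint angles; "qvel": joint speeds; "joint_efforts": joint torques, N m; "eef_pos": TCP position; "tcp_rot": TCP orientation; "contact_force": force on the tool from outside, world axes, zero at the start; "wrist_torque": the same for the moment, N m; "opening": opening from 0.0 (shut) to 1.0 (fully open).
Only numpy, scipy, OpenCV 4.12 (cv2) and the standard library are available. Lean on these libraries where they do the work, as an engineer would, in place of code of your own. Each camera call takes 0.05 s, during which the arm holds its last target.

### The job

Load the spacer block into the spring-clamp fixture with gentle pushes of the fingertips: push the slide back by its upright tab and let go so that it springs back onto its stop pin and stays latched at mid travel, then push the block along the channel into the nest, right up to the end stop. Then press the catch lever's black thumb pad so that the slide springs forward and clamps the block, and move clear. Never grip or lift the block, keep it flat in the channel, and leave the other things on the table where they are.

Things in the scene. Friction and masses are not known exactly. Their poses are not given: they have to be found in the camera images.
- fixture: Spring-clamp fixture, fixed: plywood base 12 mm thick, x -88..146, y -62..44, with a tongue under the channel (x -88..-6, y to 150). Origin at table height under the push tab's front face when the slide is forward. Axes (all offsets here are mm in this frame): +x = the way the slide is pushed back, away from the robot; +y = towards the loading channel, robot's left. Nothing on it is higher than 72.
- slide (a joint): Slide travel (m) along fixture +x: 0 forward, jaw blocks the nest; 0.048 rear stop. Spring drives it forward: 5 N at 0, 8 N at 0.024, 11 N at 0.048; damping 20 N per m/s. Pushed past 0.027, the stop pin drops in front of the slide's cam tooth; let go, the slide springs forward only to 0.024 (middle) and is held there. Closed on a seated spacer it reads 0.015.
- push_face (a point): Point on the front face of the slide's push tab, on its centre line, z 58; moves with the slide. The tab is an upright steel plate 50 wide (y), 8 thick (x), z 27 to 72; its front looks to fixture -x. The moving jaw (top z 38) stands 33 to 45 mm in front of it, so a fingertip comes down between, just in front of the tab, its end above z 42.
- moving_jaw (a point): Centre of the clamping face of the slide's jaw at floor height, fixture x -45 + travel, y 0, z 12; moves with the slide. The jaw is 41 wide (y -20..20), 12 thick, top z 38. Behind it the slide (top z 27) runs between two guide strips (tops z 29, y 21..36 either side, x -10..126) to the rear stop (x 129, top z 34).
- catch (a joint): Angle (rad) of the catch lever, a steel bar along y above the slide's rear, pivot along x at x 72, y -46, z 50 between two cheeks (x 59..65, 79..85, tops z 57). 0 = at rest, stop pin down; 0.30 = end stop, pad pressed 12 mm down. Sprung back. From about 0.19 it frees a latched slide. Takes 2 to 5 N. After clamping, the pin rests on the ramp: about 0.13.
- thumb_pad (a point): Centre of the top of the catch lever's thumb pad, a black round pad 26 mm across at fixture x 72, y -86, z 59 at rest, on the lever's outer end beyond the base's edge; it goes down when pressed.
- nest_seat (a point): Centre of the nest floor, fixture x -45, y 0, z 12, where the spacer's underside centre belongs; fixed. Nest: fixed jaw face at x -60 (jaw y -39..18, top z 36), end stop face at y -25 (x -60..-22, top z 34), moving jaw opposite the fixed jaw.
- channel_mouth (a point): Centre of the loading channel's open end on its floor, fixture x -45, y 142, z 12; fixed. The channel runs straight along y from here to the nest, 33 wide between two low rails (x -74..-60 from y 18, x -27..-13 from y 40; tops z 22).
- spacer: Aluminium spacer block with a hole in its top, 50 x 30 x 30 mm, about 0.12 kg, loose. Origin: centre of its underside; its x axis is the 50 mm length, z up. It starts in the loading channel, its length along the channel, its centre 60 to 95 mm from the nest seat.
- red_bin: Bystander, to be left alone: small open red parts bin, 67 x 73 x 47 mm. Origin: centre of its underside.
- terminal_carton: Bystander, to be left alone: small closed carton, 60 x 90 x 42 mm. Origin: centre of its underside.

How it is judged (in metres and radians):
On the way, in this order (a step that is already met when the one before it is completed fails the run):
1. the slide has been pushed back past the stop pin and let go, and rests latched on the pin at mid travel (22 to 26 mm), touched by no finger (value of joint slide between 0.022 and 0.026 m and velocity of joint slide between -0.01 and 0.01 m/s and contact force between the fingers and fixture below 0.3 N), for 0.3 s.
2. with the slide still latched, the spacer stands in the nest against the end stop (within 3 mm along the channel) (value of joint slide between 0.022 and 0.026 m and y of spacer in the frame of fixture between -0.003 and 0.003 m and x of spacer in the frame of fixture between -0.05 and -0.025 m), for 0.2 s.
3. the catch has been tripped and the slide has closed on the spacer (value of joint slide between 0.013 and 0.017 m and y of spacer in the frame of fixture between -0.003 and 0.003 m), for 0.2 s.
At the end, for the whole second after the job is handed in: The slide is closed on the spacer (travel 13 to 17 mm), the catch lever is released (under 0.17 rad), and the spacer lies at rest and flat in the nest: its centre within 3 mm of the seat along the channel and 2 mm across it, square to the jaws within 0.06 rad (all of step 3 and value of joint catch below 0.17 rad and x of spacer in the frame of fixture between -0.047 and -0.043 m and angle between the x axis of spacer and the y axis of fixture, either way round below 0.06 rad and angle between spacer's own z axis and vertical below 0.1 rad and height (world z) of spacer below 0.016 m and linear speed of spacer below 0.01 m/s); the robot touches nothing.
It fails at once if the fingers grip or ram the spacer (over 35 N) (contact force between the fingers and spacer above 35 N).
It fails at once if the spacer is lifted more than 8 mm off the channel floor or tipped (height (world z) of spacer above 0.02 m or angle between spacer's own z axis and vertical above 0.25 rad).
It fails at once if a bystander is shifted more than 15 mm (distance of any of red_bin, terminal_carton from where it was at the start of the episode above 0.015 m).
It also fails if it takes over 45 s, if anything falls off the work surface, if the arm or the gripper's body presses on something with over 40 N, if the wrist force passes 120 N, or if a joint passes its speed limit or range.

## Working session

There is one attempt and no reset: what is moved stays moved. The work goes in short steps, Python scripts to look and compute and a tool call to move; the robot and the scene stay as the last step left them, time stands still between calls to the robot, and variables do not carry over. Pictures are saved under pics/ and viewed, and the job is handed in when it is done.

Besides the shell and the picture viewer there is one more tool, called after "Request:" by a JSON object that holds its "op" and its "data". play_rows: Moves the arm, as the interface text tells. Its arguments: {"type":"object","properties":{"moves":{"type":"array"},"newtons":{"type":"number"}},"required":["moves"]}

```bash
mkdir -p pics
python3 - <<'E'
from rig import r
import cv2
print(r.sense())
for n in ["side","top","wrist"]:
    f=r.grab_frame(n); cv2.imwrite(f"pics/{n}0.png",f["color"][:,:,::-1])
    print(n,{k:v for k,v in f.items() if k!="color"})
E
```

```text
{'clock': 0.0, 'qpos': array([ 1.13456135e+00,  3.53704269e-01,  1.63411618e+00, -2.33160927e-05,
        1.15518229e+00, -2.40100998e-03]), 'qvel': array([ 0.00169281, -0.00062441, -0.00135951, -0.00209579,  0.00141251,
        0.00094272]), 'joint_efforts': array([ 2.70953424e-03, -6.05273366e+01, -3.42062688e+01,  1.26640748e-04,
        9.47699620e-03, -5.62941651e-06]), 'eef_pos': array([262.53199606, 566.67753126, 230.53430252]), 'tcp_rot': array([-3.14018252e+00,  1.79321683e-05,  2.70776813e+00]), 'contact_force': array([-0.71243236,  0.42268265, -0.81476562]), 'wrist_torque': array([-0.00080025, -0.04035114,  0.05214423]), 'opening': 1.000511159503801}
side {'K': array([[427.22725577,   0.        , 281.22067614],
       [  0.        , 427.22725577, 214.16570721],
       [  0.        ,   0.        ,   1.        ]]), 'rvec': array([ 1.97426487, -0.54433684,  0.3708996 ]), 'tvec': array([-479.79402725,  170.47688587,  632.05540674]), 'shot': 1}
top {'K': array([[539.64595855,   0.        , 285.45347663],
       [  0.        , 539.64595855, 208.94972045],
       [  0.        ,   0.        ,   1.        ]]), 'rvec': array([ 2.07646164, -2.13405902,  0.17519105]), 'tvec': array([ 30.58849737, 552.84616668, 904.97502493]), 'shot': 2}
wrist {'K': array([[307.14998914,   0.        , 278.91420503],
       [  0.        , 307.14998914, 212.15962175],
       [  0.        ,   0.        ,   1.        ]]), 'T_tool_cam': array([[ 5.93510061e-04, -9.55282718e-01, -2.95693382e-01,
         7.58068748e+01],
       [ 9.99999371e-01,  8.48314544e-04, -7.33430468e-04,
         1.48490063e-02],
       [ 9.51474447e-04, -2.95692761e-01,  9.55282621e-01,
        -1.43774883e+02],
       [ 0.00000000e+00,  0.00000000e+00,  0.00000000e+00,
         1.00000000e+00]]), 'shot': 3}
```

View pics/side0.png

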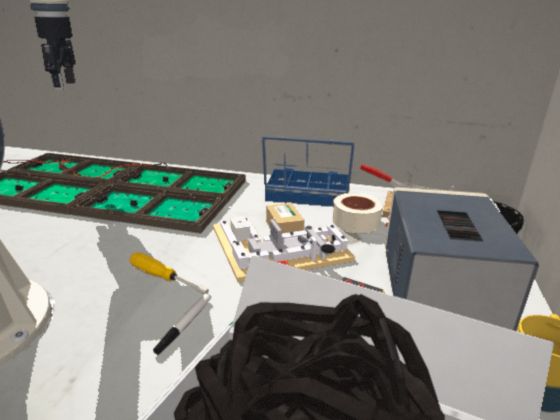

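View pics/top0.png

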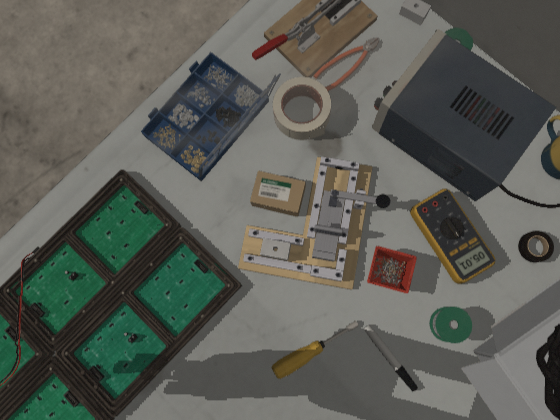

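View pics/wrist0.png

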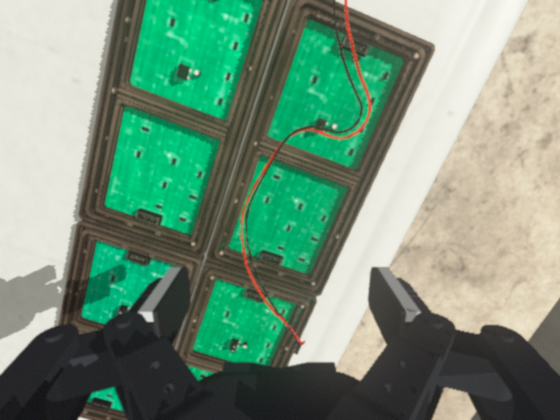

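The top view shows the fixture around (315,220), the channel at (245..300,250), the spacer near (275,248), the black pad at (382,201), the red bin at (392,268) and the carton at (278,192). Next I'll zoom in on the fixture.

Run:
```python
from rig import r
import cv2, numpy as np
f=r.grab_frame("top"); c=f["color"][:,:,::-1]
cv2.imwrite("pics/topz.png",cv2.resize(c[145:305,225:425],None,fx=4,fy=3.75*4/3.75*0.9375,interpolation=cv2.INTER_CUBIC)[:600])
for n in ["fixture","spacer","slide","push_face","moving_jaw","catch","thumb_pad","red_bin","terminal_carton","nest_seat","channel_mouth"]:
    try:
        for d in r.silhouettes(f,n)[:2]: 
            ys,xs=np.nonzero(d["mask"]); print(n,d["conf"],d["location"],d["mask"].sum(),xs.min(),xs.max(),ys.min(),ys.max())
            R=cv2.minAreaRect(np.c_[xs,ys].astype(np.float32)); print(R)
    except Exception as e: print(n,e)
print(r.sense()["clock"])
```

```text
fixture 0.89 [326.5, 234.1] 9631 238 389 156 288
((316.17041015625, 218.54141235351562), (138.32009887695312, 126.06776428222656), 10.080598831176758)
fixture 0.67 [277.7, 245.5] 538 260 290 238 260
((275.3411865234375, 248.96470642089844), (30.153337478637695, 19.089879989624023), 12.52880859375)
spacer 0.72 [277.5, 246.3] 542 260 290 238 260
((275.08001708984375, 249.05999755859375), (28.97944450378418, 19.051300048828125), 10.30484676361084)
spacer 0.21 [363.3, 196.7] 450 331 388 189 207
((359.4371643066406, 198.14089965820312), (57.996456146240234, 13.230685234069824), 5.599339485168457)
slide 0.81 [330.2, 228.8] 1549 312 344 190 260
((328.7162170410156, 225.20269775390625), (28.76982307434082, 68.22557830810547), 9.462322235107422)
slide 0.46 [326.2, 232.0] 9351 239 389 157 287
((316.61541748046875, 218.42306518554688), (135.90847778320312, 126.49488830566406), 11.309932708740234)
push_face 0.7 [329.5, 228.6] 1535 312 344 190 259
((328.88232421875, 225.97059631347656), (28.376667022705078, 68.39505004882812), 14.03624439239502)
moving_jaw 0.71 [328.6, 227.4] 1528 312 344 190 260
[... 466 characters left out ...]
94, 226.02947998046875), (28.363006591796875, 67.90518951416016), 14.42077350616455)
red_bin 0.55 [392.6, 269.8] 1678 367 415 246 292
((391.89398193359375, 268.5816650390625), (43.89360046386719, 39.71835708618164), 15.52410888671875)
terminal_carton 0.93 [279.2, 191.7] 1836 250 305 171 216
((277.744140625, 192.45034790039062), (51.214778900146484, 37.547603607177734), 15.068489074707031)
nest_seat 0.63 [327.8, 231.8] 9679 238 390 156 288
((316.753662109375, 218.98292541503906), (136.12408447265625, 128.720703125), 12.094757080078125)
channel_mouth 0.97 [325.8, 231.6] 9782 239 388 157 288
((315.9829406738281, 217.746337890625), (135.076416015625, 129.69850158691406), 12.094757080078125)
0.75
```

View pics/topz.png

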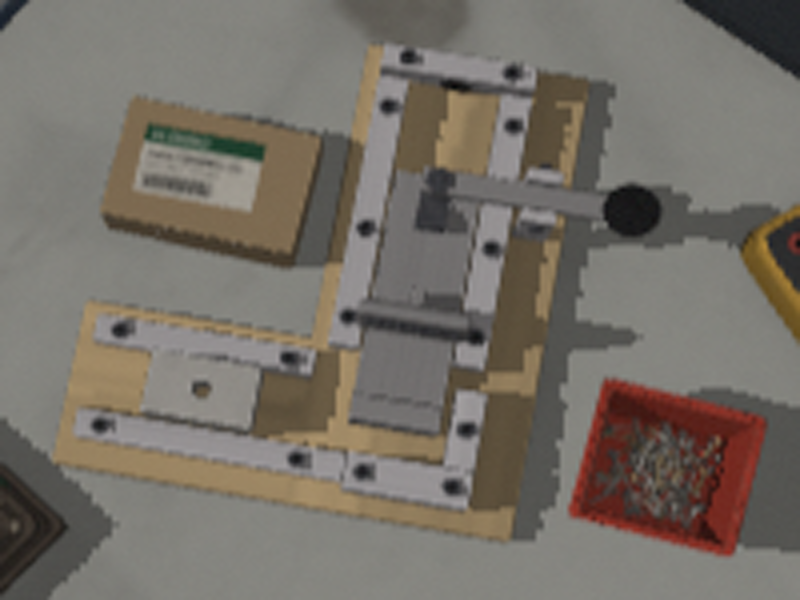

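```bash
cat > h.py <<'E'
import cv2, numpy as np
from scipy.optimize import least_squares
from scipy.spatial.transform import Rotation as Ro
def proj(f,P): return cv2.projectPoints(np.asarray(P,float).reshape(-1,3),f["rvec"],f["tvec"],f["K"],None)[0].reshape(-1,2)
def fx2w(p,P):
    P=np.asarray(P,float).reshape(-1,3); c,s=np.cos(p[2]),np.sin(p[2])
    return np.c_[p[0]+c*P[:,0]-s*P[:,1],p[1]+s*P[:,0]+c*P[:,1],P[:,2]]
def ray(f,uv,z):
    R=cv2.Rodrigues(f["rvec"])[0]; C=-R.T@f["tvec"]; d=R.T@np.linalg.inv(f["K"])@np.array([uv[0],uv[1],1.]); return C+d*(z-C[2])/d[2]
E
python3 - <<'E'
from rig import r
from h import *
f=r.grab_frame("top")
M=np.array([[146,44,12],[146,-62,12],[-88,-62,12],[-88,150,12],[-6,150,12],[72,-86,59]],float)
Z=np.array([[370,43],[588,80],[512,540],[55,462],[88,300],[632,210]],float)
uv=Z/[4,3.75]+[225,145]
g=ray(f,(330,229),30);print(g)
s=min((least_squares(lambda p:(proj(f,fx2w(p,M))-uv).ravel(),[g[0],g[1],y],x_scale=[10,10,.1]) for y in (-2,-1,0,1,2)),key=lambda s:s.cost)
print(s.x,s.fun.reshape(-1,2))
s2=least_squares(lambda p:(proj(f,fx2w(p[:3],M+[0,0,p[3]]))-uv).ravel(),[*s.x,0],x_scale=[10,10,.1,10]);print(s2.x,s2.fun.reshape(-1,2))
p=s.x; np.save("p.npy",p)
img=cv2.resize(f["color"][145:305,225:425,::-1],(800,600),interpolation=cv2.INTER_CUBIC)
def box(x0,x1,y0,y1,z0,z1,col):
    for z in (z0,z1):
        q=proj(f,fx2w(p,[[x0,y0,z],[x1,y0,z],[x1,y1,z],[x0,y1,z]]));q=((q-[225,145])*[4,3.75]).astype(int)
        cv2.polylines(img,[q.reshape(-1,1,2)],True,col,1)
box(-88,146,-62,44,12,12,(0,0,255));box(-74,-60,18,142,22,22,(0,255,0));box(-27,-13,40,142,22,22,(0,255,0))
box(-45,-33,-20,20,38,38,(255,0,0));box(0,8,-25,25,72,72,(255,255,0));box(-60,-22,-39,-25,34,34,(255,0,255));box(59,85,-99,-73,59,59,(0,255,255));box(-10,126,21,36,29,29,(0,255,0))
cv2.imwrite("pics/ov1.png",img)
d=r.silhouettes(f,"spacer")[0]; print(d["location"])
def hole(uv,z): 
    w=ray(f,uv,z); c,s_=np.cos(p[2]),np.sin(p[2]); dx,dy=w[0]-p[0],w[1]-p[1]; return c*dx+s_*dy,-s_*dx+c*dy
print("spacer top", hole((225+202/4,145+390/3.75),42)); print("carton corners",hole((225+320/4,145+135/3.75),42),hole((225+292/4,145+265/3.75),42), "bin",hole((225+605/4,145+380/3.75),47),hole((225+572/4,145+515/3.75),47))
for n,P in dict(push=[0,0,58],pad=[72,-86,59],seat=[-45,0,12],mouth=[-45,142,12]).items(): print(n,fx2w(p,P))
print(r.sense()["clock"])
E
```

```text
[518.97984315 -63.45597266  30.        ]
[ 5.09293310e+02 -5.89535072e+01 -2.05791329e-01] [[-0.38851808  0.01254459]
 [ 0.80870427 -0.56160475]
 [ 0.21795613  0.56616275]
 [-0.75662763  0.34141745]
 [-0.29608972 -0.13511217]
 [ 0.38846524 -0.32927181]]
[ 5.10529367e+02 -5.92153947e+01 -2.05750280e-01 -7.13501706e+00] [[-0.37317303  0.46696993]
 [ 0.43004131 -0.17207467]
 [-0.02730828  0.05824662]
 [-0.15917505 -0.00137264]
 [ 0.22805295 -0.15943601]
 [-0.09235581 -0.17807303]]
[277.2, 247.1]
spacer top (np.float64(-44.0166075645976), np.float64(87.03510941068389))
carton corners (np.float64(87.56191160957535), np.float64(57.04756200170057)) (np.float64(22.248890192459267), np.float64(58.288079466057695)) bin (np.float64(-8.587459646755885), np.float64(-87.0427044823845)) (np.float64(-73.31313929024523), np.float64(-82.35195960548211))
push [[509.2933105 -58.9535072  58.       ]]
pad [[ 562.20068136 -157.85148548   59.        ]]
seat [[465.24282898 -49.7581237   12.        ]]
mouth [[494.25937246  89.24561799  12.        ]]
0.85
```

View pics/ov1.png

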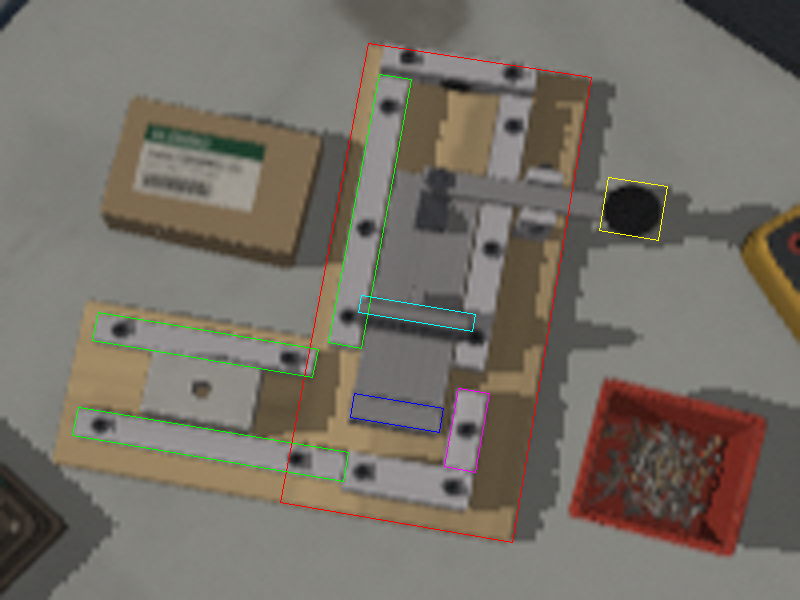

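```bash
cat >> h.py <<'E'
def to(s,xyz,p=None):
    "tool-frame turn (deg) and shift to fixture point xyz with tool x = -fixture x, pointing down"
    p=np.load("p.npy") if p is None else p
    R=Ro.from_euler("xyz",s["tcp_rot"]); T=Ro.from_euler("xyz",[np.pi,0,p[2]+np.pi])
    return np.degrees((R.inv()*T).as_rotvec()).round(2), R.inv().apply(fx2w(p,xyz)[0]-s["eef_pos"]).round(1)
def infx(w,p=None):
    p=np.load("p.npy") if p is None else p
    c,s=np.cos(p[2]),np.sin(p[2]); dx,dy=w[0]-p[0],w[1]-p[1]; return np.array([c*dx+s*dy,-s*dx+c*dy,w[2]]).round(1)
E
python3 - <<'E'
from rig import r
from h import *
s=r.sense(); print(to(s,[-25,0,160]), infx(s["eef_pos"]))
E
```

```text
(array([  0.  ,  -0.  , -13.06]), array([-462.5, -470.1,   71.3])) [-369.3  562.5  231.3]
```

Request:
{"op": "play_rows", "data": {"moves": [[[0,0,-3],[-30,-30,0],0],[[0,0,-6],[-65,-65,0],0],[[0,0,-9],[-100,-100,0],0],[[0,0,-13],[-135,-136,5],0],[[0,0,-13],[-170,-172,10],0],[[0,0,-13],[-205,-208,20],0],[[0,0,-13],[-240,-244,30],0],[[0,0,-13],[-275,-280,40],0],[[0,0,-13],[-310,-315,50],0],[[0,0,-13],[-345,-350,60],0],[[0,0,-13],[-380,-386,71],0],[[0,0,-13],[-415,-422,71],0],[[0,0,-13],[-445,-452,71],0],[[0,0,-13],[-462,-470,71],0],[[0,0,-13],[-462,-470,71],0],[[0,0,-13],[-462,-470,71],0],[[0,0,-13],[-462,-470,71],0]], "newtons": 40}}

```text
clock: 2.55
eef_pos: [483.9, -52.7, 160.2]
tcp_rot: [3.141, -0.001, 2.935]
contact_force: [-0.6, 0.2, 0.6]
opening: 0.003
```

```bash
cat > look.py <<'E'
from rig import r
from h import *
import sys
def wristcam(s,f):
    R=Ro.from_euler("xyz",s["tcp_rot"]); T=np.eye(4);T[:3,:3]=R.as_matrix();T[:3,3]=s["eef_pos"]
    W=np.linalg.inv(T@f["T_tool_cam"]); f["rvec"]=cv2.Rodrigues(W[:3,:3])[0].ravel(); f["tvec"]=W[:3,3]; return f
def boxes(f,img,p,t=0,sp=None):
    def box(x0,x1,y0,y1,z,col):
        q=proj(f,fx2w(p,[[x0,y0,z],[x1,y0,z],[x1,y1,z],[x0,y1,z]])).round().astype(int); cv2.polylines(img,[q.reshape(-1,1,2)],True,col,1)
    box(-88,146,-62,44,12,(0,0,255));box(-74,-60,18,142,22,(0,255,0));box(-27,-13,40,142,22,(0,255,0))
    box(-45+t,-33+t,-20,20,38,(255,0,0));box(t,8+t,-25,25,72,(255,255,0));box(-60,-22,-39,-25,34,(255,0,255));box(59,85,-99,-73,59,(0,255,255));box(-10,126,21,36,29,(0,255,0));box(-74,-60,-39,18,36,(0,128,255))
    if sp is not None: box(-60,-30,sp-25,sp+25,42,(255,255,255))
if __name__=="__main__":
    name,out=sys.argv[1:3]; t=float(sys.argv[3]) if len(sys.argv)>3 else 0; sp=float(sys.argv[4]) if len(sys.argv)>4 else None
    s=r.sense(); f=r.grab_frame(name)
    if name=="wrist": wristcam(s,f)
    img=f["color"][:,:,::-1].copy(); cv2.imwrite(f"pics/{out}.png",img); boxes(f,img,np.load("p.npy"),t,sp); cv2.imwrite(f"pics/{out}_ov.png",img)
    print(s["clock"],infx(s["eef_pos"]),s["tcp_rot"].round(4),s["opening"].round(3),s["contact_force"].round(2))
E
python3 look.py wrist w1 0 87
```

```text
Traceback (most recent call last):
  File "look.py", line 18, in <module>
    print(s["clock"],infx(s["eef_pos"]),s["tcp_rot"].round(4),s["opening"].round(3),s["contact_force"].round(2))
                                                              ^^^^^^^^^^^^^^^^^^
AttributeError: 'float' object has no attribute 'round'
```

View pics/w1_ov.png

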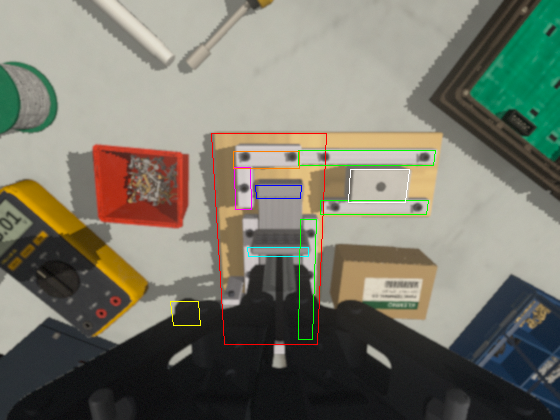

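View pics/w1.png

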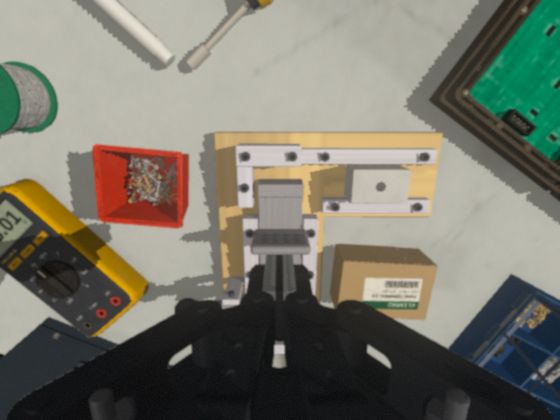

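```bash
sed -i 's/s\["opening"\].round(3)/round(s["opening"],3)/' look.py; python3 -c "
import cv2
i=cv2.imread('pics/w1.png'); cv2.imwrite('pics/w1z.png',cv2.resize(i[120:320,205:455],(800,600)[:2] if 0 else (750,600),interpolation=cv2.INTER_CUBIC))"
```

```text
(no output)
```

View pics/w1z.png

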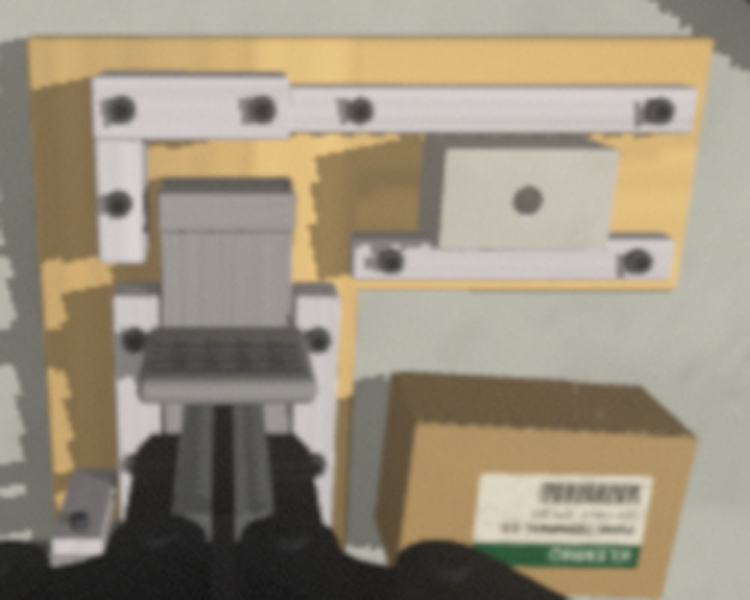

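Run:
```python
from rig import r
from look import *
s=r.sense(); f=wristcam(s,r.grab_frame("wrist"))
M=np.array([[-88,-62,12],[-88,150,12],[-6,150,12],[-74,142,22],[-13,142,22],[-45,-20,38],[-45,20,38],[-22,-25,34],[-74,-39,36]],float)
uv=np.array([[28,38],[714,40],[677,288],[697,86],[673,278],[160,193],[292,193],[147,262],[93,76]])/3+[205,120]
p0=np.load("p.npy")
a=least_squares(lambda p:(proj(f,fx2w(p,M))-uv).ravel(),p0,x_scale=[10,10,.1]);print(a.x,p0,a.fun.reshape(-1,2).round(2))
p=np.r_[(a.x+p0)/2]; np.save("p.npy",p)
for q in (p0,a.x,p): print(infx(ray(f,np.array([527,200])/3+[205,120],42),q))
s=r.sense()
print(infx(s["eef_pos"]),s["clock"]); print(to(s,[-25,0,52]))
```

```text
[ 5.08445643e+02 -5.61009813e+01 -2.09262693e-01] [ 5.09293310e+02 -5.89535072e+01 -2.05791329e-01] [[-0.69 -1.46]
 [ 0.88 -1.14]
 [-0.13  0.87]
 [ 0.84  0.01]
 [-1.13  0.47]
 [-0.16 -1.21]
 [ 1.24 -1.02]
 [-0.61 -0.42]
 [-0.32  4.03]]
[-44.3  89.6  42. ]
[-43.2  86.9  42. ]
[-43.7  88.2  42. ]
[-2.540e+01 -1.000e-01  1.603e+02] 2.65
(array([ 0.01, -0.01,  0.12]), array([-4.000e-01,  1.000e-01,  1.083e+02]))
```

Request:
{"op": "play_rows", "data": {"moves": [[[0,0,0],[0,0,35],0],[[0,0,0],[0,0,70],0],[[0,0,0],[0,0,95],0],[[0,0,0],[0,0,106],0],[[0,0,0],[0,0,108],0],[[0,0,0],[-5,0,108],0],[[0,0,0],[-10,0,108],0],[[0,0,0],[-14,0,108],0],[[0,0,0],[-18,0,108],0],[[0,0,0],[-22,0,108],0],[[0,0,0],[-26,0,108],0],[[0,0,0],[-26,0,108],0]]}}

```text
clock: 3.85
eef_pos: [508.4, -57.6, 52.5]
tcp_rot: [3.142, -0.003, 2.936]
contact_force: [-6.6, 1.8, 4.7]
opening: -0.002
```

```bash
python3 look.py top t2 12; python3 -c "
import cv2
for n in ('t2','t2_ov'):
  i=cv2.imread(f'pics/{n}.png'); cv2.imwrite(f'pics/{n}z.png',cv2.resize(i[145:305,225:425],(750,600),interpolation=cv2.INTER_CUBIC))"
```

```text
3.85 [-0.5 -0.2 52.5] [ 3.1416e+00 -3.0000e-03  2.9359e+00] -0.002 [-6.56  1.76  4.75]
```

View pics/t2z.png

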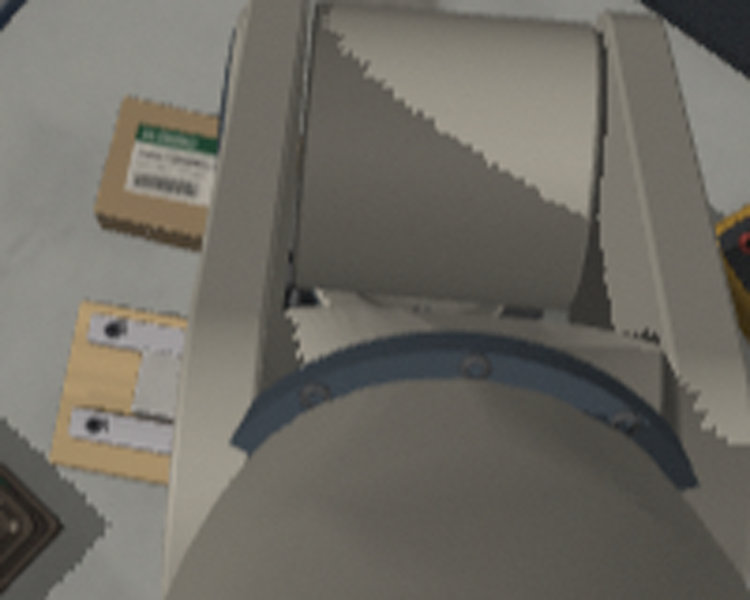

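The arm hides the tab in the top view (fixture tongue at (115,390)). The push force of about 6.8 N fits a travel of roughly 11-12 mm. I'll keep pushing.

Request:
{"op": "play_rows", "data": {"moves": [[[0,0,0],[-4,0,0],0],[[0,0,0],[-8,0,0],0],[[0,0,0],[-12,0,0],0],[[0,0,0],[-16,0,0],0],[[0,0,0],[-20,0,0],0],[[0,0,0],[-23,0,0],0],[[0,0,0],[-23,0,0],0],[[0,0,0],[-23,0,0],0]]}}

```text
clock: 4.7
eef_pos: [528.7, -62.0, 52.4]
tcp_rot: [-3.142, -0.007, 2.936]
contact_force: [-8.7, 2.7, 5.0]
opening: -0.002
```

```bash
python3 look.py wrist w3 34 88
```

```text
4.7 [20.3 -0.3 52.4] [-3.1415 -0.0073  2.9356] -0.002 [-8.66  2.71  5.03]
```

View pics/w3_ov.png

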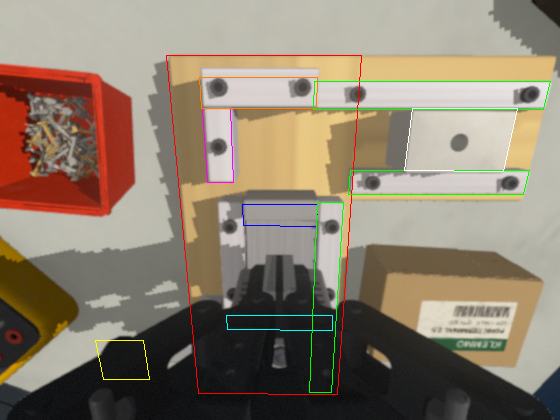

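The jaw's top face is near rows 203-222, which agrees with a travel of about 33 mm. I'll push a little more for margin, then back off and rise.

Request:
{"op": "play_rows", "data": {"moves": [[[0,0,0],[-3,0,0],0],[[0,0,0],[-6,0,0],0],[[0,0,0],[-6,0,0],0],[[0,0,0],[-2,0,0],0],[[0,0,0],[2,0,0],0],[[0,0,0],[6,0,0],0],[[0,0,0],[10,0,0],0],[[0,0,0],[15,0,0],0],[[0,0,0],[20,0,0],0],[[0,0,0],[26,0,0],0],[[0,0,0],[26,0,-30],0],[[0,0,0],[26,0,-70],0],[[0,0,0],[26,0,-108],0],[[0,0,0],[26,0,-108],0],[[0,0,0],[26,0,-108],0]]}}

```text
clock: 6.25
eef_pos: [504.4, -56.8, 161.4]
tcp_rot: [3.141, -0.005, 2.936]
contact_force: [0.7, 0.0, -0.9]
opening: -0.001
```

```bash
python3 look.py wrist w4 24 88;python3 -c "
import cv2
i=cv2.imread('pics/w4_ov.png'); cv2.imwrite('pics/w4z.png',cv2.resize(i[120:320,205:455],(750,600),interpolation=cv2.INTER_CUBIC))"
```

```text
6.25 [ -4.5  -0.3 161.4] [ 3.1415 -0.005   2.9356] -0.001 [ 0.72  0.02 -0.85]
```

View pics/w4z.png

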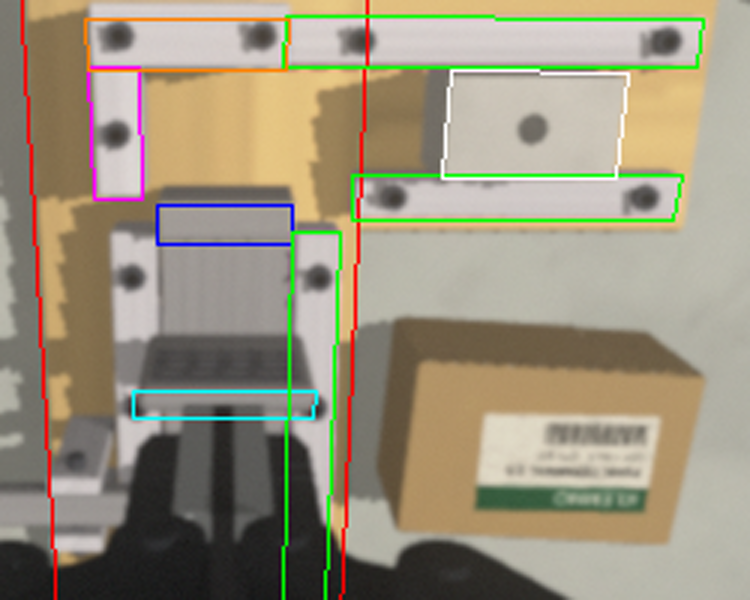

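The view confirms the slide is latched: the jaw and tab coincide with the 24 mm overlay (blue at (225,225), cyan at (225,405)). The spacer hole at (531,130) puts its centre at y≈87. Next I'll move behind the spacer.

Run:
```python
from rig import r
from h import *
s=r.sense(); print(to(s,[-44.5,136,100]),to(s,[-44.5,136,27]),to(s,[-44.5,124,27]))
```

```text
(array([-0.01, -0.42,  0.09]), array([ 38.4, 136.4,  60.6])) (array([-0.01, -0.42,  0.09]), array([ 37.9, 136.4, 133.6])) (array([-0.01, -0.42,  0.09]), array([ 37.9, 124.4, 133.6]))
```

Request:
{"op": "play_rows", "data": {"moves": [[[0,-0.4,0],[10,30,0],0],[[0,-0.4,0],[20,70,0],0],[[0,-0.4,0],[30,110,20],0],[[0,-0.4,0],[38,136,50],0],[[0,-0.4,0],[38,136,80],0],[[0,-0.4,0],[38,136,110],0],[[0,-0.4,0],[38,136,128],0],[[0,-0.4,0],[38,136,133],0],[[0,-0.4,0],[38,136,133],0]]}}

```text
clock: 7.2
eef_pos: [491.7, 84.1, 26.1]
tcp_rot: [-3.14, -0.004, 2.936]
contact_force: [-0.2, -0.2, 0.7]
opening: 0.004
```

```bash
python3 look.py wrist w5 24 87; python3 look.py side s5 24 87; python3 -c "
import cv2
i=cv2.imread('pics/s5.png'); cv2.imwrite('pics/s5z.png',cv2.resize(i[150:290,200:370],(730,600),interpolation=cv2.INTER_CUBIC))"
```

```text
7.2 [-45.9 135.   26.1] [-3.1402 -0.0037  2.9356] 0.004 [-0.2  -0.19  0.75]
7.25 [-45.1 135.3  27.1] [-3.1409e+00 -1.9000e-03  2.9355e+00] 0.001 [ 0.55  0.35 -0.57]
```

View pics/w5_ov.png

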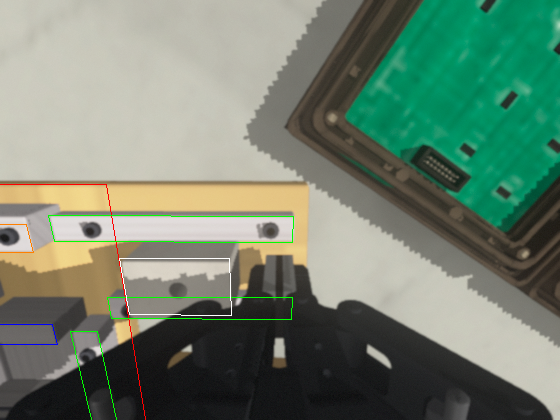

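View pics/s5z.png

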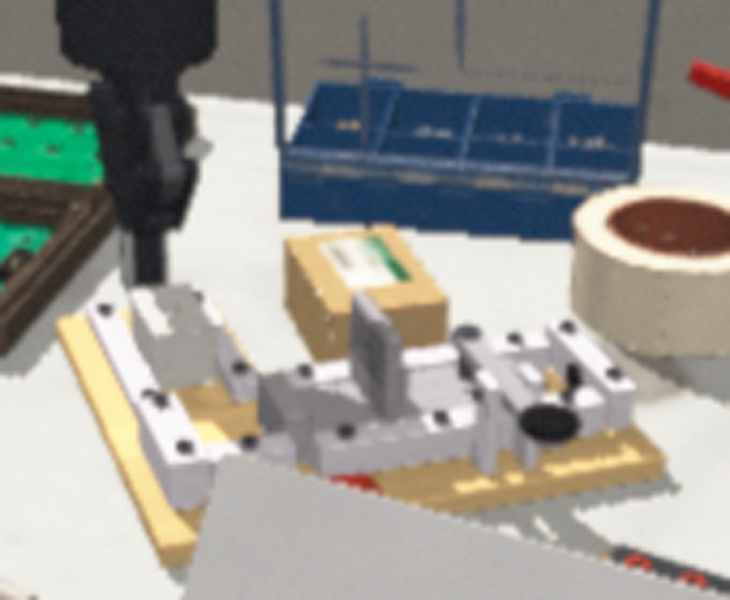

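The fingers stand behind the spacer: tips near (280,270) in the wrist view, and the spacer's rear edge near column 235. I'll push most of the way, then check.

Request:
{"op": "play_rows", "data": {"moves": [[[0,0,0],[0,-4,0],0],[[0,0,0],[0,-9,0],0],[[0,0,0],[0,-14,0],0],[[0,0,0],[0,-19,0],0],[[0,0,0],[0,-24,0],0],[[0,0,0],[0,-29,0],0],[[0,0,0],[0,-34,0],0],[[0,0,0],[0,-39,0],0],[[0,0,0],[0,-44,0],0],[[0,0,0],[0,-49,0],0],[[0,0,0],[0,-54,0],0],[[0,0,0],[0,-59,0],0],[[0,0,0],[0,-64,0],0],[[0,0,0],[0,-69,0],0],[[0,0,0],[0,-73,0],0],[[0,0,0],[0,-76,0],0],[[0,0,0],[0,-76,0],0]]}}

```text
clock: 9.0
eef_pos: [477.4, 9.4, 27.7]
tcp_rot: [-3.141, -0.001, 2.935]
contact_force: [-0.3, 0.5, 0.4]
opening: -0.004
```

```bash
python3 look.py wrist w6 24 22
```

```text
9.0 [-44.6  59.   27.7] [-3.1412e+00 -9.0000e-04  2.9352e+00] -0.004 [-0.27  0.45  0.39]
```

View pics/w6_ov.png

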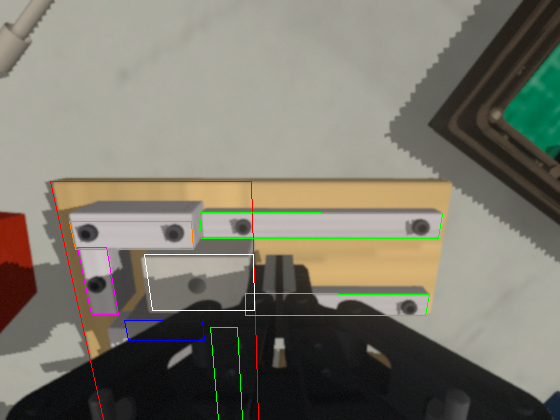

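The spacer hole at (197,285) puts it at y≈21, and the fingers are in contact (half-thickness about 13 mm). I have 21 mm to go.

Request:
{"op": "play_rows", "data": {"moves": [[[0,0,0],[0,-3,0],0],[[0,0,0],[0,-6,0],0],[[0,0,0],[0,-9,0],0],[[0,0,0],[0,-12,0],0],[[0,0,0],[0,-15,0],0],[[0,0,0],[0,-17,0],0],[[0,0,0],[0,-18,0],0],[[0,0,0],[0,-18,0],0]]}}

```text
clock: 9.85
eef_pos: [473.6, -8.2, 27.6]
tcp_rot: [-3.141, -0.001, 2.935]
contact_force: [-0.5, -0.2, -1.1]
opening: -0.003
```

Request:
{"op": "play_rows", "data": {"moves": [[[0,0,0],[0,-1,0],0],[[0,0,0],[0,-2,0],0],[[0,0,0],[0,-2,0],0]]}}

```text
clock: 10.15
eef_pos: [473.3, -10.0, 27.7]
tcp_rot: [-3.141, -0.001, 2.935]
contact_force: [1.1, 3.8, 0.3]
opening: -0.002
```

```bash
python3 look.py wrist w7 24 2; python3 -c "
import cv2
i=cv2.imread('pics/w7_ov.png'); cv2.imwrite('pics/w7z.png',cv2.resize(i[180:380,80:330],(750,600),interpolation=cv2.INTER_CUBIC))"
```

```text
10.15 [-44.6  39.2  27.7] [-3.1414e+00 -1.0000e-03  2.9349e+00] -0.002 [1.09 3.85 0.29]
```

View pics/w7z.png

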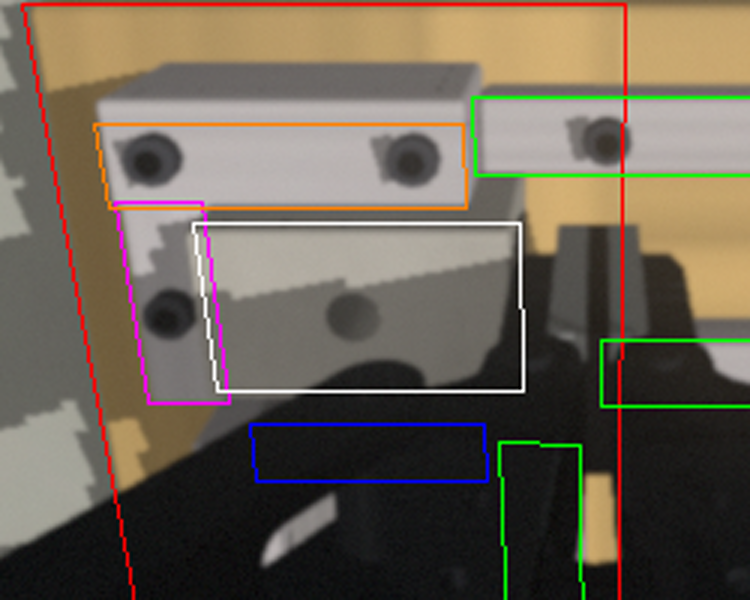

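Force has risen to about 3.9 N and the spacer's front edge at (205,300) meets the end stop. I'll nudge a little more to confirm it is seated.

Request:
{"op": "play_rows", "data": {"moves": [[[0,0,0],[0,-1,0],0],[[0,0,0],[0,-1,0],0],[[0,0,0],[0,-1,0],0]]}}

```text
clock: 10.5
eef_pos: [473.4, -10.2, 27.8]
tcp_rot: [3.141, -0.001, 2.934]
contact_force: [1.4, 9.2, 1.4]
opening: 0.002
```

Force rose to 9 N with no motion, so the block is hard against the end stop. I'll back off along the channel and rise.

Request:
{"op": "play_rows", "data": {"moves": [[[0,0,0],[0,2,0],0],[[0,0,0],[0,6,0],0],[[0,0,0],[0,12,0],0],[[0,0,0],[0,16,-15],0],[[0,0,0],[0,16,-50],0],[[0,0,0],[0,16,-90],0],[[0,0,0],[0,16,-130],0],[[0,0,0],[0,16,-130],0],[[0,0,0],[0,16,-130],0]]}}

```text
clock: 11.4
eef_pos: [477.2, 5.5, 158.5]
tcp_rot: [3.141, 0.001, 2.935]
contact_force: [0.2, -0.8, -0.9]
opening: 0.002
```

```bash
python3 look.py wrist w8 24 0; python3 -c "
import cv2
i=cv2.imread('pics/w8_ov.png'); cv2.imwrite('pics/w8z.png',cv2.resize(i[120:320,155:405],(750,600),interpolation=cv2.INTER_CUBIC))
from rig import r
from h import *
s=r.sense(); print(to(s,[72,-86,130]),to(s,[72,-86,62]))"
```

```text
11.4 [-43.9  55.1 158.5] [3.1405e+00 1.5000e-03 2.9347e+00] 0.002 [ 0.17 -0.76 -0.91]
(array([ 0.03, -0.05,  0.03]), array([-116.7, -141. ,   27.2])) (array([ 0.03, -0.05,  0.03]), array([-116.8, -141. ,   95.2]))
```

View pics/w8z.png

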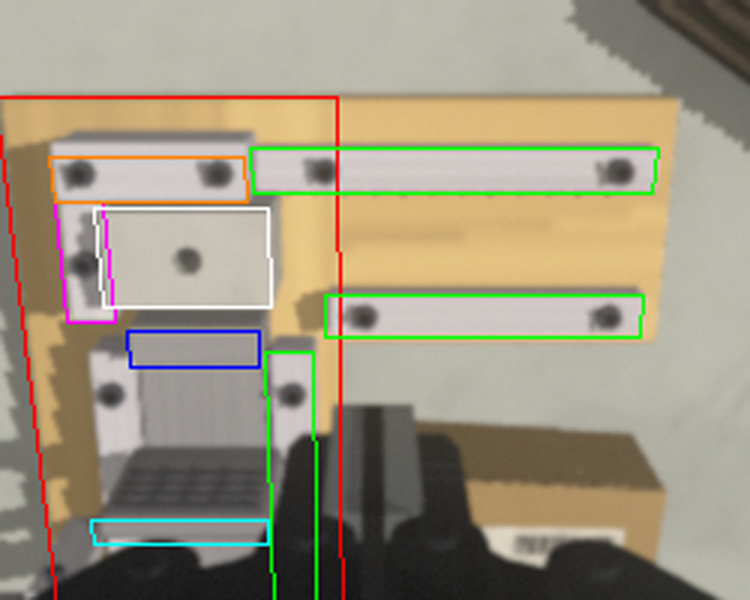

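The spacer sits against the stop (white overlay matches, hole at (188,260)) and the slide is still latched (blue and cyan match). Next is the pad.

Request:
{"op": "play_rows", "data": {"moves": [[[0,0,0],[-25,-30,0],0],[[0,0,0],[-55,-66,0],0],[[0,0,0],[-85,-102,10],0],[[0,0,0],[-105,-130,27],0],[[0,0,0],[-117,-142,50],0],[[0,0,0],[-117,-142,75],0],[[0,0,0],[-117,-142,88],0],[[0,0,0],[-117,-142,93],0],[[0,0,0],[-117,-142,93],0]]}}

```text
clock: 12.35
eef_pos: [560.8, -156.9, 63.2]
tcp_rot: [3.141, -0.003, 2.935]
contact_force: [0.6, 0.0, -0.1]
opening: -0.001
```

```bash
python3 look.py side s9 24 0; python3 -c "
import cv2
i=cv2.imread('pics/s9.png'); cv2.imwrite('pics/s9z.png',cv2.resize(i[150:290,200:370],(730,600),interpolation=cv2.INTER_CUBIC))
from rig import r
from h import *
s=r.sense(); print(to(s,[72,-86,49.5]))"
```

```text
12.35 [ 71.2 -86.5  63.2] [ 3.1408 -0.0032  2.9352] -0.001 [ 0.6   0.   -0.13]
(array([ 0.04, -0.09,  0.07]), array([-0. ,  0.5, 14.7]))
```

View pics/s9z.png

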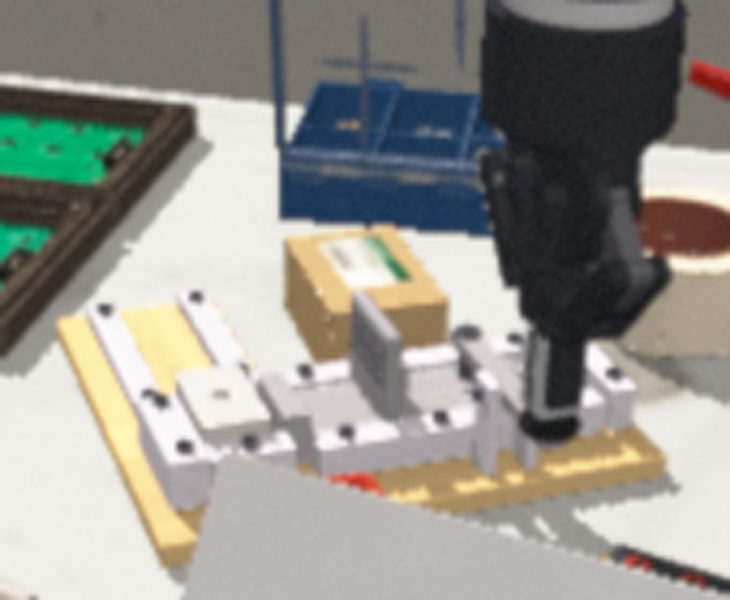

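The fingertips stand just over the black pad (550,425), with the spacer in the nest at (222,400). I'll press now.

Request:
{"op": "play_rows", "data": {"moves": [[[0,0,0],[0,0,3],0],[[0,0,0],[0,0,6],0],[[0,0,0],[0,0,9],0],[[0,0,0],[0,0,11.5],0],[[0,0,0],[0,0,13.5],0],[[0,0,0],[0,0,14.5],0],[[0,0,0],[0,0,14.5],0],[[0,0,0],[0,0,14.5],0],[[0,0,0],[0,0,14.5],0]]}}

```text
clock: 13.3
eef_pos: [561.9, -157.3, 49.9]
tcp_rot: [3.141, -0.0, 2.935]
contact_force: [0.8, -4.4, 3.5]
opening: -0.002
```

```bash
python3 look.py side s10 15 0; python3 -c "
import cv2
i=cv2.imread('pics/s10.png'); cv2.imwrite('pics/s10z.png',cv2.resize(i[150:290,200:370],(730,600),interpolation=cv2.INTER_CUBIC))"
```

```text
13.3 [ 72.5 -86.7  49.9] [ 3.1412e+00 -5.0000e-04  2.9353e+00] -0.002 [ 0.79 -4.4   3.47]
```

View pics/s10z.png

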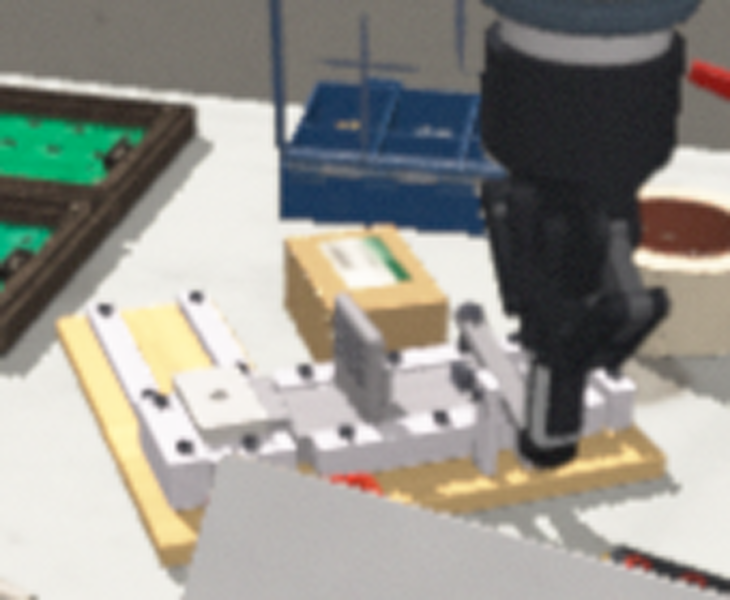

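The slide has sprung forward: the tab moved from (375,345) to (360,350) and the jaw is against the spacer. I'll lift straight up and clear.

Request:
{"op": "play_rows", "data": {"moves": [[[0,0,0],[0,0,-3],0],[[0,0,0],[0,0,-8],0],[[0,0,0],[0,0,-16],0],[[0,0,0],[0,0,-40],0],[[0,0,0],[15,0,-75],0],[[0,0,0],[45,20,-110],0],[[0,0,0],[75,50,-130],0],[[0,0,0],[95,86,-130],0],[[0,0,0],[95,86,-130],0],[[0,0,0],[95,86,-130],0],[[0,0,0],[95,86,-130],0]]}}

```text
clock: 14.45
eef_pos: [486.8, -54.1, 180.1]
tcp_rot: [3.141, -0.0, 2.935]
contact_force: [0.2, 0.4, 0.2]
opening: 0.002
```

```bash
python3 look.py wrist w11 15 0; python3 look.py side s11; python3 -c "
import cv2
i=cv2.imread('pics/w11_ov.png'); cv2.imwrite('pics/w11z.png',cv2.resize(i[100:320,170:445],(750,600),interpolation=cv2.INTER_CUBIC))
i=cv2.imread('pics/s11.png'); cv2.imwrite('pics/s11z.png',cv2.resize(i[150:290,200:370],(730,600),interpolation=cv2.INTER_CUBIC))"
```

```text
14.45 [-22.3  -1.2 180.1] [ 3.1414e+00 -5.0000e-04  2.9354e+00] 0.002 [0.25 0.4  0.2 ]
14.5 [-22.2  -1.4 179.9] [ 3.1413e+00 -7.0000e-04  2.9348e+00] -0.0 [-0.79  0.03 -0.95]
```

View pics/w11z.png

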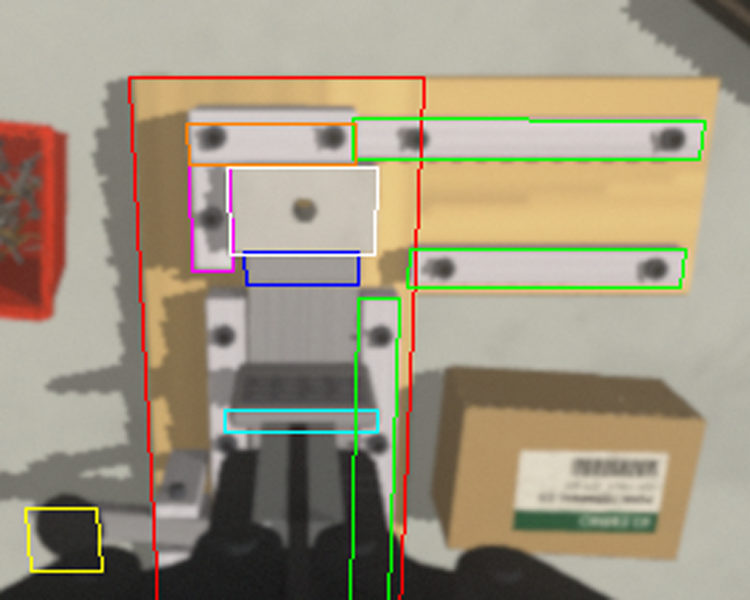

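View pics/s11z.png

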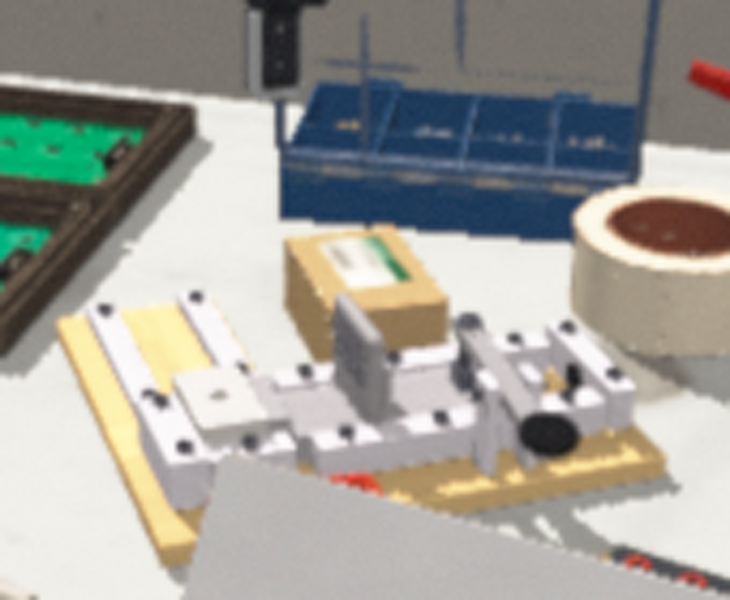

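The wrist view shows the spacer square and clamped: hole at (304,210), and the jaw and tab on the 15 mm overlay. The side view shows the pad back up at (549,433), slightly lowered as expected, and the arm clear.

```bash
python3 -c "
from rig import r
print(abs(r.sense()['qvel']).max()); print(r.sign_off())"
```

```text
0.0034599115064106118
the job is handed in; nothing more can be done
None
```

The spacer is clamped in the nest and the job was handed in at about 14.5 s of the 45 s allowed. `sign_off` gives no verdict, so the results below come from my own camera and force checks.

- **Latching:** I pushed the tab back to about 35 mm (last reading about 9 N at roughly 32 mm) and let go. The wrist view then matched a slide travel of 24 mm.
- **Loading:** I pushed the block along the channel until the force rose to about 9 N with no further motion, so it was hard against the end stop. The slide was still latched at that point.
- **Clamping:** I pressed the thumb pad about 9 mm and the slide sprang forward onto the block. I then lifted clear.

**Last checks:** The slide matched 15 mm travel, and the block looked square and seated at y≈0. The pad had come back up to about its expected rest height. The bin and carton looked undisturbed by eye, but I did not measure them. The arm was still and touching nothing, with only sensor noise on the force reading.

**Disagreements:** The top and wrist cameras differed by about 3 mm on where the fixture was, so I used the average. The fixed jaw's outer edge also sat about 3–4 mm off my overlay. Neither affected the contacts.

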